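# Tip the short carton out of the packed bin and stand it in the caddy

### The job

Fetch the short carton from the tightly packed bin for the recipe caddy: with a finger on or behind its top edge tip it forward until it leans out of the row against the bin's sloping front, then grip it by its narrow front part, draw it out and stand it upright in the caddy's free bay beside the spice jars, lowering it to the floor in the grip instead of dropping it. Leave the tall cartons standing in the bin and do not disturb the spice jars or the other things on the worktop.

Things in the scene. Friction and masses are not known exactly. Their poses are not given: they have to be found in the camera images.
- bin: fixed open-topped grey-painted bin packed with five upright cartons side by side. Origin: on the worktop under the row's middle; x from front to back, y along the row (left seen from the front), z up. Floor with rubber liner 6 mm thick, inner width 207 mm; back wall 109 mm high, inner face at x = +56 mm; side cheeks 87 mm high. Free space behind the back wall and above
- short_carton_center (a point): short carton, to be fetched: rigid kraft box 95 mm deep (its x), 40 mm thick (y), 180 mm tall (z), 0.18 to 0.35 kg, 20 mm lower than the four others. Point: its middle; z up, -x to its narrow front edge; axes as the bin's at the start. In any of the row's 5 places: bin x = 0, y = -82, -41, 0, 41 or 82 mm, 1 mm from each neighbour, so the sides cannot be gripped
- caddy: fixed wooden carry caddy, 124 mm (x) by 130 mm (y). Origin: on the worktop under its middle, z up. Two bays side by side along y, each 112 mm (x) by 56 mm (y) inside, floor 6 mm thick, divider 51 mm high; long sides 55 mm high; end boards at y = +-62 mm, 100 mm high, with hand-holes. Two spice jars stand in the +y bay; the -y bay is free
- free_bay (a point): centre of the floor of the caddy's free bay, 6 mm above the worktop, with the caddy's axes; the carton stands here with its 95 mm depth along x and its 40 mm thickness along y, either way round. Mind the arm: behind the caddy a wall cabinet hangs from 0.48 m above the worktop up, front at world x = 0.57 m (knobs 0.545 m), from y = -0.74 to +0.15 m
- tall_carton_0_center (a point): one of the four taller kraft cartons in the bin, loose, 95 mm deep, 40 mm thick, 200 mm tall, same look; point: its middle, 100 mm above its foot; axes as for the short carton
- tall_carton_1_center (a point): one of the four taller kraft cartons in the bin, loose, 95 mm deep, 40 mm thick, 200 mm tall, same look; point: its middle, 100 mm above its foot; axes as for the short carton
- tall_carton_2_center (a point): one of the four taller kraft cartons in the bin, loose, 95 mm deep, 40 mm thick, 200 mm tall, same look; point: its middle, 100 mm above its foot; axes as for the short carton
- tall_carton_3_center (a point): one of the four taller kraft cartons in the bin, loose, 95 mm deep, 40 mm thick, 200 mm tall, same look; point: its middle, 100 mm above its foot; axes as for the short carton
- oil_bottle_center (a point): loose oil bottle, upright, 61 mm across, 267 mm tall, standing between bin and caddy; point: half-way up; to be left alone
- pepper_mill_center (a point): loose wooden pepper mill, upright, 58 mm across, 170 mm tall, to the right of the caddy; point: half-way up; to be left alone
- mug_center (a point): loose mug, 87 mm across (117 mm over the handle), 91 mm tall, far right near the worktop's front edge; point: half-way up; to be left alone
- lime_half_center (a point): loose half lime, cut face down, 54 mm across, 35 mm tall, in front; point: half-way up; to be left alone
- timer_center (a point): loose round kitchen timer, 69 mm across, 42 mm tall, front left of the bin; point: half-way up; to be left alone
- spice_0_center (a point): loose spice jar, 46 mm across, 106 mm tall, standing in the caddy's +y bay (its cap reaches 112 mm above the worktop); point: half-way up; to be left alone
- spice_1_center (a point): loose spice jar, 46 mm across, 106 mm tall, standing in the caddy's +y bay (its cap reaches 112 mm above the worktop); point: half-way up; to be left alone
- bin_front (a point): middle of the top edge of the bin's sloping front, 75 mm above the worktop at bin x = -98 mm; the slope starts at the floor at x = -50 mm and leans outward 34 degrees. A carton pulled forward by its top turns on its lower front edge on the anti-slip liner; past 28 degrees it no longer falls back but leans by itself on this slope, at 34 to 38 degrees, its upper half out in front of the row
Things that resemble listed ones, but are neither listed nor needed, are in the scene too. What is shaped like the part that bears tall_carton_3_center but grey is not meant.

How it is judged:
On the way, in this order (a step that is already met when the one before it is completed fails the run):
1. the short carton is tipped forward at least 26 degrees while its foot is still in its place in the bin (angle between short_carton_center's own z axis and vertical above 0.45 rad and z of short_carton_center in the frame of bin below 0.12 m and x of short_carton_center in the frame of bin between -0.1 and -0.03 m), for 0.2 s.
2. the carton has been lowered upright into the free bay while the fingers still hold it: its foot less than 25 mm above the bay's floor (x of short_carton_center in the frame of free_bay between -0.02 and 0.02 m and y of short_carton_center in the frame of free_bay between -0.02 and 0.02 m and z of short_carton_center in the frame of free_bay below 0.115 m and angle between short_carton_center's own z axis and vertical below 0.2 rad and contact force between the fingers and short_carton above 0.5 N), for 0.05 s.
At the end, for the whole second after the job is handed in: The short carton stands still, released and upright (within 7 degrees) on the floor of the caddy's free bay, centred within 20 mm; the four tall cartons stand upright (within 7 degrees) in the bin, within 30 mm of where they stood (x of short_carton_center in the frame of free_bay between -0.02 and 0.02 m and y of short_carton_center in the frame of free_bay between -0.02 and 0.02 m and z of short_carton_center in the frame of free_bay below 0.096 m and angle between each of short_carton_center, tall_carton_0_center, tall_carton_1_center, tall_carton_2_center, tall_carton_3_center's own z axis and vertical below 0.12 rad and linear speed of short_carton below 0.02 m/s and contact force between the fingers and short_carton below 0.1 N and distance of each of tall_carton_0_center, tall_carton_1_center, tall_carton_2_center, tall_carton_3_center from where it was at the start of the episode below 0.03 m); the robot touches nothing.
It fails at once if a tall carton is tipped over 14 degrees or moved over 40 mm (angle between any of tall_carton_0_center, tall_carton_1_center, tall_carton_2_center, tall_carton_3_center's own z axis and vertical above 0.25 rad or distance of any of tall_carton_0_center, tall_carton_1_center, tall_carton_2_center, tall_carton_3_center from where it was at the start of the episode above 0.04 m).
It fails at once if a bystander or a spice jar is moved over 30 mm or tipped over 17 degrees (distance of any of oil_bottle_center, pepper_mill_center, mug_center, lime_half_center, timer_center, spice_0_center, spice_1_center from where it was at the start of the episode above 0.03 m or angle between any of oil_bottle_center, pepper_mill_center, mug_center, lime_half_center, timer_center, spice_0_center, spice_1_center's own z axis and vertical above 0.3 rad).
It also fails if it takes over 56 s, if anything falls off the work surface, if the arm or the gripper's body presses on something with over 40 N, if the wrist force passes 120 N, or if a joint passes its speed limit or range.

### The arm

A 6-joint arm with a two-finger parallel gripper is mounted at the origin on a cart in front of the work surface, level with it; the furniture and walls round the work are solid. World frame = base frame: x ahead of the robot, y to its left, z up, the work surface at z = 0. Lengths are in m, angles in rad, forces in N, time in s.
With the tool pointing down it reaches from about 0.325 to 0.9 m from the base axis. Payload 6.1 kg.
Tool frame: the origin (TCP) lies between the finger pads; the fingertips stand 22 mm ahead of it and the grasp point (between the pads) lies 3 mm ahead of it (env.tips_ahead is the distance from the TCP to the fingertips, in m); z points along the fingers, y is the direction in which the jaws open and shut (so a half turn about z gives the same grasp; the last joint's range is limited). The gripper opens to 87 mm and grips with 3 to 60 N. Pads are 19 mm wide; open, the fingers measure 117 mm over their backs; the gripper's body (75 mm by 190 mm) begins 51 mm behind the grasp point.
Start: joints at [1.059, 0.22, 1.526, -0, 1.395, -0.126], TCP at [0.235, 0.579, 0.245] pointing down, gripper open.
Joint ranges: [-2.98, 2.98], [-0.91, 2.08], [0.09, 2.57], [-1.24, 4.39], [0.2, 2.65], [-2.68, 2.68]. Speed limits (rad/s): [2.57, 2.57, 3.01, 3.14, 3.14, 3.14].

### API

Orientations are given as a rotation vector (axis times angle).
In Python, from station import env gives the robot as it stands. Calls block until the motion is done:
- env.movep(position, orientation): joint-space move of the TCP to a pose.
- env.move_l(position, rot=None, v=0.15): straight line of the TCP; rot=None keeps the orientation; v is the mean speed in m/s.
- env.movej(angles): joint-space move.
- env.set_gripper(opening, squeeze=None): opening from 0.0 (shut) to 1.0 (fully open); squeeze is the grip in N (None keeps the last); returns when the fingers have stopped.
- env.hold(seconds).
- env.solve_ik(position, orientation): joint angles nearest the present ones, or None.
- env.get_image(name): name is "scene" or "top"; returns a dict with "frame" (384x512x3 uint8, red, green, blue), "range_z" (384x512 float32, m along the optical axis (not along the pixel's ray), 0 where there is no reading), "intrinsics" (3x3 intrinsics, pixels), "world_from_camera" (4x4, takes a point from camera to world coordinates). Camera axes: x right, y down, z forward; pixel columns grow to the right and rows downward; lengths in m; the calibration is good to about 2 mm. A picture is of the moment at which its call begins.
A pose or a line that the arm cannot do raises env.IKError and nothing moves.
- env.finish_job(): hands the job in, once; it reports no verdict.
Readings, each from a call of its own:
- env.current_time(): time.
- env.current_joint_positions(): joint angles.
- env.current_qvel(): joint speeds.
- env.current_tau(): joint torques, N m.
- env.current_tool_pos(): TCP position.
- env.current_tool_rot(): TCP orientation.
- env.current_ft_force(): force on the tool from outside, world axes, zero at the start.
- env.current_moment(): the same for the moment, N m.
- env.current_width(): opening from 0.0 (shut) to 1.0 (fully open).
Only numpy, scipy, OpenCV 4.12 (cv2) and the standard library are available. Lean on these libraries where they do the work, as an engineer would, in place of code of your own. Each camera call takes 0.05 s, during which the arm holds its last target.

## Working session

There is one attempt and no reset: what is moved stays moved. The work goes in short steps, each a Python script; the robot and the scene stay as the last script left them, time stands still between calls to the robot, and variables do not carry over. Pictures are saved under pics/ and viewed, and the job is handed in when it is done.

```bash
mkdir -p pics; ls
cat > h.py <<'E'
import numpy as np, cv2
from station import env
from scipy.spatial.transform import Rotation as R
def cloud(im):
    z=im["range_z"]; K=im["intrinsics"]; T=im["world_from_camera"]
    v,u=np.mgrid[:z.shape[0],:z.shape[1]]
    p=np.stack([(u-K[0,2])/K[0,0]*z,(v-K[1,2])/K[1,1]*z,z],-1)
    w=p@T[:3,:3].T+T[:3,3]; w[z<=0]=np.nan
    return w
def save(im,n,crop=None,s=1):
    f=im["frame"][:,:,::-1]
    if crop: f=f[crop[1]:crop[3],crop[0]:crop[2]]
    cv2.imwrite("pics/"+n,cv2.resize(f,None,fx=s,fy=s,interpolation=cv2.INTER_CUBIC))
E
python3 - <<'E'
from h import *
for n in("scene","top"):
    im=env.get_image(n); save(im,n+"0.png",s=1.5); np.save(n+"0.npy",cloud(im)); np.save(n+"f.npy",im["frame"])
    print(n,im["intrinsics"][0,0],im["world_from_camera"].round(3).tolist(),np.mean(im["range_z"]>0))
print(env.current_time(),env.tips_ahead,env.current_tool_rot())
E
```

```text
pics
scene 435.5886135323329 [[-0.559, -0.519, 0.647, -0.475], [-0.829, 0.36, -0.428, 0.639], [-0.011, -0.775, -0.632, 1.103], [0.0, 0.0, 0.0, 1.0]] 0.9959767659505209
top 352.10652042782687 [[0.028, -0.997, 0.073, 0.436], [-1.0, -0.027, 0.009, -0.032], [-0.007, -0.073, -0.997, 1.506], [0.0, 0.0, 0.0, 1.0]] 0.9959971110026041
0.1 0.022 [-6.02172839e-01 -3.08281060e+00  2.58730004e-03]
```

View pics/scene0.png

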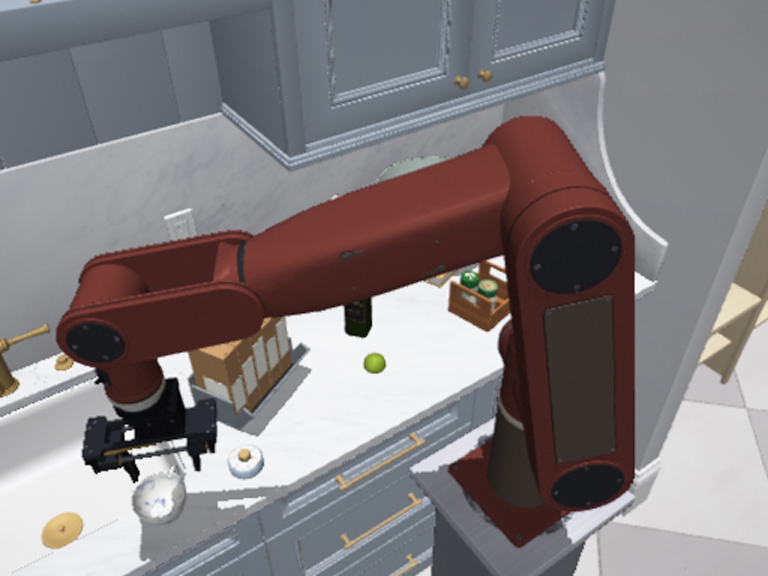

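View pics/top0.png

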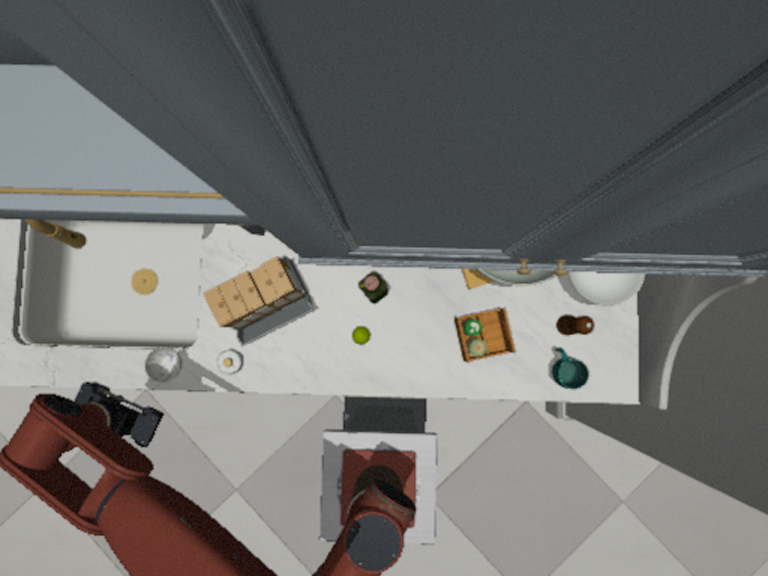

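The scene view shows the bin at about (245,370) px, partly hidden by the arm. The top view shows the carton row at about (255,290), the caddy at (485,335), the bottle at (373,287), the lime at (361,335), the timer at (229,361), the mill at (575,325) and the mug at (570,372). Next I'll measure the bin and caddy from the top view's range data.

Run:
```python
from h import *
w=np.load("top0.npy"); f=np.load("topf.npy"); im={"frame":f}
save(im,"bin_crop.png",(125,160,225,240),7); save(im,"cad_crop.png",(290,190,440,265),5)
z=w[...,2]
sub=np.zeros(z.shape,bool); sub[160:240,125:215]=1
m=sub&(z>0.16)&(z<0.24)
p=w[m]; print(m.sum(), np.histogram(p[:,2],bins=np.arange(.16,.24,.005)))
hull,_s,ang=cv2.minAreaRect(p[:,:2].astype(np.float32)),0,0
print(hull)
print(cv2.boxPoints(hull).round(3))
hi=(z[160:240,125:225]*1000).copy(); hi[~np.isfinite(hi)]=0
v=np.clip(hi*255/230,0,255).astype(np.uint8)
cv2.imwrite("pics/binh.png",cv2.resize(cv2.applyColorMap(v,cv2.COLORMAP_JET),None,fx=7,fy=7,interpolation=0))
```

```text
1523 (array([ 15,  13,  18,  20,  78, 174,  56,  37, 287, 688, 136,   1,   0,
         0,   0]), array([0.16 , 0.165, 0.17 , 0.175, 0.18 , 0.185, 0.19 , 0.195, 0.2  ,
       0.205, 0.21 , 0.215, 0.22 , 0.225, 0.23 , 0.235]))
((0.5225792527198792, 0.33068549633026123), (0.09631574898958206, 0.2055627554655075), 28.750911712646484)
[[0.431 0.398]
 [0.53  0.217]
 [0.614 0.264]
 [0.515 0.444]]
```

View pics/bin_crop.png

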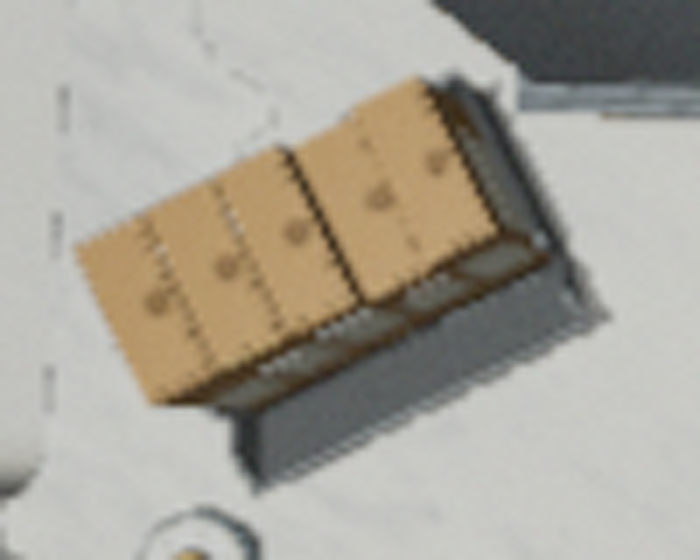

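View pics/binh.png

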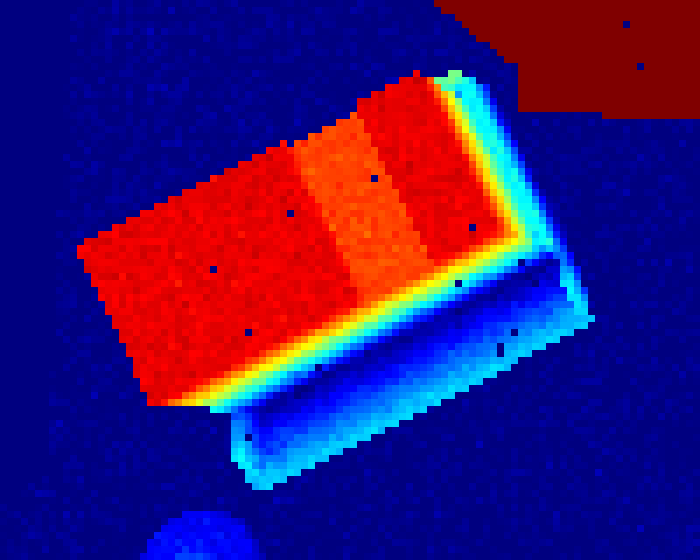

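View pics/cad_crop.png

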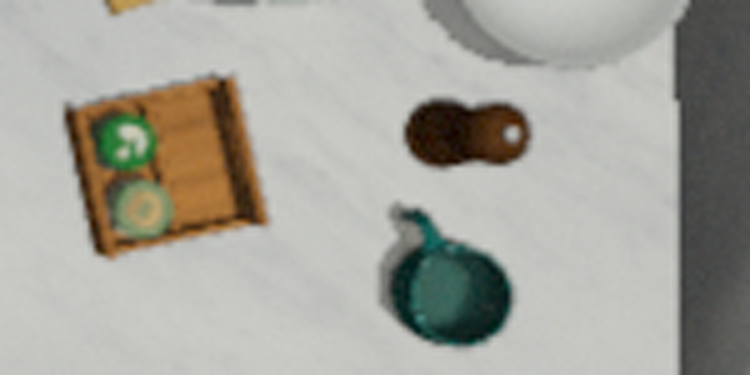

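The range map is clear: the orange strip, fourth from the left at about (175,190) px in the full top frame, is 20 mm lower. That makes it the short carton, in the bin y = -41 place. Now the bin and caddy fits.

Run:
```python
from h import *
def rect(p,n):
    r=cv2.minAreaRect(p[:,:2].astype(np.float32)); print(n,len(p),np.round(r[0],4),np.round(r[1],4),round(r[2],2),'medz',np.median(p[:,2]).round(4)); return r
for nm in("top","scene"):
    w=np.load(nm+"0.npy"); z=w[...,2]; x=w[...,0];y=w[...,1]
    b=(x>.38)&(x<.66)&(y>.18)&(y<.48)
    print(nm)
    rect(w[b&(z>.165)&(z<.215)],"all")
    a=np.deg2rad(28.75); c=np.array([.5226,.3307])
    bx=(x-c[0])*np.cos(a)+(y-c[1])*np.sin(a); by=-(x-c[0])*np.sin(a)+(y-c[1])*np.cos(a)
    s=b&(abs(z-.186)<.006)&(by<-15e-3)&(by>-.07)
    if s.sum()>5: rect(w[s],"short")
    rect(w[b&(abs(z-.206)<.007)&(by>-.015)],"tall3")
    # front top rim: highest z for bx<-.07
    fr=b&(bx<-.07)&(z>.062)&(z<.09)&(abs(by)<.09)
    print("rim",fr.sum(),np.median(bx[fr]),np.median(z[fr]), np.polyfit(by[fr],bx[fr],1))
    ck=b&(z>.075)&(z<.095)&(bx>-.03)&(bx<.05)&(abs(by)>.1)
    print("cheek",ck.sum(),[np.median(by[ck&(by*sg>0)]) for sg in(1,-1)])
    cd=(x>.3)&(x<.56)&(y<-.1)&(y>-.36)
    q=cd&(z>.03)&(z<.13); rect(w[q],"caddy all") if q.sum()>5 else 0
    vv,uu=np.where(cd&(z>.02)&(z<.3)); print(uu.min(),uu.max(),vv.min(),vv.max(), np.histogram(z[cd&(z>.02)],bins=np.arange(.02,.3,.02))[0])
```

```text
top
all 1507 [0.5226 0.3307] [0.0963 0.2056] 28.75 medz 0.2054
short 262 [0.5427 0.2945] [0.0952 0.0503] 28.46 medz 0.1868
tall3 797 [0.501  0.3689] [0.0951 0.1174] 28.54 medz 0.2068
rim 125 -0.09522983690005066 0.07208466279691117 [ 0.00422337 -0.09497718]
cheek 42 [np.float64(nan), np.float64(-0.10590532965178381)]
caddy all 660 [ 0.4309 -0.2779] [0.124  0.1333] 13.74 medz 0.0969
303 351 189 241 [ 68 166  78  91 286   2   0   0   2  11   0   0   0]
scene
all 716 [0.4782 0.3418] [0.0869 0.2073] 0.77 medz 0.1884
short 35 [0.5086 0.2775] [0.0137 0.0463] 27.13 medz 0.1867
tall3 230 [0.4589 0.3913] [0.1009 0.0524] 74.96 medz 0.2073
rim 85 -0.09406739970462824 0.0756588369203759 [-0.00294419 -0.0933869 ]
cheek 116 [np.float64(0.1093241648523631), np.float64(nan)]
caddy all 1065 [ 0.4331 -0.2746] [0.1278 0.141 ] 13.49 medz 0.0726
299 339 173 217 [204 285 200 200 283   1   0   0   0   0   0   0   0]
  return _methods._mean(a, axis=axis, dtype=dtype,
  ret = ret.dtype.type(ret / rcount)
```

The bin fit gives 96×206 mm against 95×204, with top heights of 187 and 207 mm and the rim at x ≈ -95 mm, so it matches the description. I'll refine the caddy using its end boards, long sides and divider.

Run:
```python
from h import *
for nm in("top","scene"):
    w=np.load(nm+"0.npy"); f=np.load(nm+"f.npy"); z=w[...,2]; x=w[...,0];y=w[...,1]
    a=np.deg2rad(13.6); c=np.array([.431,-.278])
    cx=(x-c[0])*np.cos(a)+(y-c[1])*np.sin(a); cy=-(x-c[0])*np.sin(a)+(y-c[1])*np.cos(a)
    b=(abs(cx)<.08)&(abs(cy)<.085)
    print(nm)
    for sg in(1,-1):
        e=b&(z>.09)&(z<.106)&(abs(cy-sg*.062)<.012)
        print(" end",sg,e.sum(),np.median(cy[e]).round(4),"cx range",np.percentile(cx[e],[2,98]).round(4),"slope",np.polyfit(cx[e],cy[e],1).round(4), "z",np.median(z[e]).round(4))
        e=b&(z>.046)&(z<.06)&(abs(cx-sg*.06)<.012)&(abs(cy)<.055)
        print(" side",sg,e.sum(),np.median(cx[e]).round(4),"slope",np.polyfit(cy[e],cx[e],1).round(4))
    e=b&(z>.108)&(z<.118)&(cy>0)
    print(" caps",e.sum(),"cx",np.percentile(cx[e],[2,50,98]).round(4),"cy",np.percentile(cy[e],[2,50,98]).round(4))
    e=b&(z<.012)&(z>-.005)&(abs(cx)<.058)&(cy<-.0)&(cy>-.062)
    print(" floor",e.sum(),"cx",np.percentile(cx[e],[1,99]).round(4),"cy",np.percentile(cy[e],[1,99]).round(4),np.median(z[e]))
    e=b&(z<.055)&(z>.045)&(abs(cx)<.045)&(abs(cy)<.02)
    print(" div",e.sum(),np.median(cy[e]) if e.sum() else 0)
# bystanders
w=np.load("top0.npy")
for n,(u,v) in dict(oil=(373,287),lime=(361,335),mill=(575,325),mill2=(585,325),mug=(570,372),timer=(229,361)).items():
    print(n,w[int(v/1.5),int(u/1.5)].round(3))
```

```text
top
 end 1 69 0.0625 cx range [-0.0599  0.0565] slope [0.0085 0.0621] z 0.1004
 side 1 37 0.0581 slope [-0.0074  0.0577]
 end -1 64 -0.0613 cx range [-0.058   0.0584] slope [ 0.004  -0.0612] z 0.1
 side -1 39 -0.0589 slope [-0.004  -0.0586]
 caps 181 cx [-0.0451  0.0057  0.0446] cy [0.0103 0.0317 0.0512]
 floor 292 cx [-0.0551  0.0542] cy [-0.0597 -0.0111] 0.007051213257739386
 div 21 -0.0002616153469137002
scene
 end 1 126 0.0655 cx range [-0.0544  0.059 ] slope [0.0103 0.0635] z 0.0991
 side 1 7 0.0546 slope [2.2753 0.179 ]
 end -1 48 -0.0577 cx range [-0.0141  0.0535] slope [-0.0157 -0.0575] z 0.0985
 side -1 39 -0.056 slope [-0.0164 -0.0553]
 caps 171 cx [-0.0432 -0.0032  0.0504] cy [0.0129 0.037  0.0563]
 floor 17 cx [-0.0574 -0.0039] cy [-0.0589 -0.0087] 0.007964613452387415
 div 10 0.004056980296805785
oil [0.535 0.022 0.268]
lime [0.419 0.062 0.036]
mill [ 0.463 -0.498  0.137]
mill2 [ 0.463 -0.517  0.157]
mug [ 0.33  -0.53   0.005]
timer [0.339 0.422 0.045]
```

```bash
cat >> h.py <<'E'
YB=np.deg2rad(28.6); CB=np.array([.5226,.3307])
def rotbin(a): return R.from_euler('z',a)
def binpt(x,y,z):
    v=rotbin(YB).apply([x,y,0]); return np.array([CB[0]+v[0],CB[1]+v[1],z])
def ori(yaw,tilt,k):
    """tool z = bin down-axis tilted: local frame yaw; tool z = (sin t,0,-cos t); tool y: k=0 along y,1 along -y,2 along x',3 -x'"""
    zt=np.array([np.sin(tilt),0,-np.cos(tilt)]); yy=np.array([0,1.,0]); xx=np.cross(yy,zt)
    y={0:yy,1:-yy,2:xx,3:-xx}[k]; x=np.cross(y,zt)
    return (rotbin(yaw)*R.from_matrix(np.stack([x,y,zt],1))).as_rotvec()
E
python3 - <<'E'
from h import *
for k in range(4):
    for t in (0,):
        for p in [(.075,-.041,.26),(.075,-.041,.177),(-.04,-.041,.177)]:
            q=env.solve_ik(binpt(*p),ori(YB,t,k)); print("push",k,p,None if q is None else np.round(q,2))
for k in (0,1):
    for p in [(-.099-.04,-.041,.144+.055),(-.099,-.041,.144),(-.2,-.041,.284),(-.2,-.041,.33)]:
        q=env.solve_ik(binpt(*p),ori(YB,np.deg2rad(36),k)); print("grip",k,p,None if q is None else np.round(q,2))
    yc=np.deg2rad(13.6)
    for yw in (yc,yc+np.pi):
      kk=k
      for z in(.32,.148):
        v=rotbin(yc).apply([0,-.031,0]); q=env.solve_ik([.431+v[0],-.278+v[1],z],ori(yw,0,kk)); print("place",k,z,None if q is None else np.round(q,2))
E
```

```text
push 0 (0.075, -0.041, 0.26) [ 0.38  0.37  1.31 -0.    1.46 -1.69]
push 0 (0.075, -0.041, 0.177) [ 0.38  0.43  1.4  -0.    1.32 -1.69]
push 0 (-0.04, -0.041, 0.177) [ 0.36  0.16  1.72 -0.    1.26 -1.71]
push 1 (0.075, -0.041, 0.26) [0.38 0.37 1.31 0.   1.46 1.46]
push 1 (0.075, -0.041, 0.177) [0.38 0.43 1.4  0.   1.32 1.46]
push 1 (-0.04, -0.041, 0.177) [0.36 0.16 1.72 0.   1.26 1.43]
push 2 (0.075, -0.041, 0.26) None
push 2 (0.075, -0.041, 0.177) None
push 2 (-0.04, -0.041, 0.177) None
push 3 (0.075, -0.041, 0.26) [ 0.38  0.37  1.31  0.    1.46 -0.11]
push 3 (0.075, -0.041, 0.177) [ 0.38  0.43  1.4   0.    1.32 -0.11]
push 3 (-0.04, -0.041, 0.177) [ 0.36  0.16  1.72  0.    1.26 -0.14]
grip 0 (-0.139, -0.041, 0.19899999999999998) [ 0.22 -0.62  2.44  0.25  0.72 -1.98]
grip 0 (-0.099, -0.041, 0.144) [ 0.26 -0.36  2.4   0.29  0.51 -2.03]
grip 0 (-0.2, -0.041, 0.284) None
grip 0 (-0.2, -0.041, 0.33) None
place 0 0.32 [-0.76 -0.03  1.66  0.    1.52 -2.57]
place 0 0.148 [-0.76  0.1   1.85  0.    1.19 -2.57]
place 0 0.32 [-0.76 -0.03  1.66 -0.    1.52  0.57]
place 0 0.148 [-0.76  0.1   1.85 -0.    1.19  0.57]
grip 1 (-0.139, -0.041, 0.19899999999999998) [ 0.22 -0.62  2.44  0.25  0.72  1.16]
grip 1 (-0.099, -0.041, 0.144) [ 0.26 -0.36  2.4   0.29  0.51  1.11]
grip 1 (-0.2, -0.041, 0.284) None
grip 1 (-0.2, -0.041, 0.33) None
place 1 0.32 [-0.76 -0.03  1.66  0.    1.52  0.57]
place 1 0.148 [-0.76  0.1   1.85  0.    1.19  0.57]
place 1 0.32 [-0.76 -0.03  1.66 -0.    1.52 -2.57]
place 1 0.148 [-0.76  0.1   1.85 -0.    1.19 -2.57]
```

Caddy checks agree with the description: end boards at ±62 mm, z = 100 mm, and caps at 112 mm. The short carton's top is at (0.543, 0.295). Next I'll push it from behind with closed fingers in the y = -41 lane.

Run:
```python
from h import *
o=ori(YB,0,3)
env.set_gripper(0.0,20)
p=env.current_tool_pos(); env.move_l([p[0],p[1],.33],v=.2)
env.movep(binpt(.088,-.041,.33),o)
print(env.current_time())
env.move_l(binpt(.088,-.041,.178),v=.15)
print(env.current_tool_pos(),env.current_ft_force().round(2))
env.move_l(binpt(.066,-.041,.178),v=.06); print(env.current_ft_force().round(2))
for x in(.045,.025,.008,-.006):
    env.move_l(binpt(x,-.041,.178),v=.05); print(x,env.current_ft_force().round(2))
env.hold(.2)
im=env.get_image("top"); save(im,"push1.png",(110,140,240,250),6); np.save("t1.npy",cloud(im))
im=env.get_image("scene"); save(im,"push1s.png",s=1.5); print(env.current_time())
```

```text
3.8667
[0.62026995 0.33721508 0.17958852] [-0.21 -0.75  0.05]
[-0.04  0.1   0.27]
0.045 [ 0.15  1.02 -0.57]
0.025 [-0.12  0.06  0.15]
0.008 [ 1.51 -0.6  -0.18]
-0.006 [0.25 0.57 0.51]
7.8917
```

View pics/push1.png

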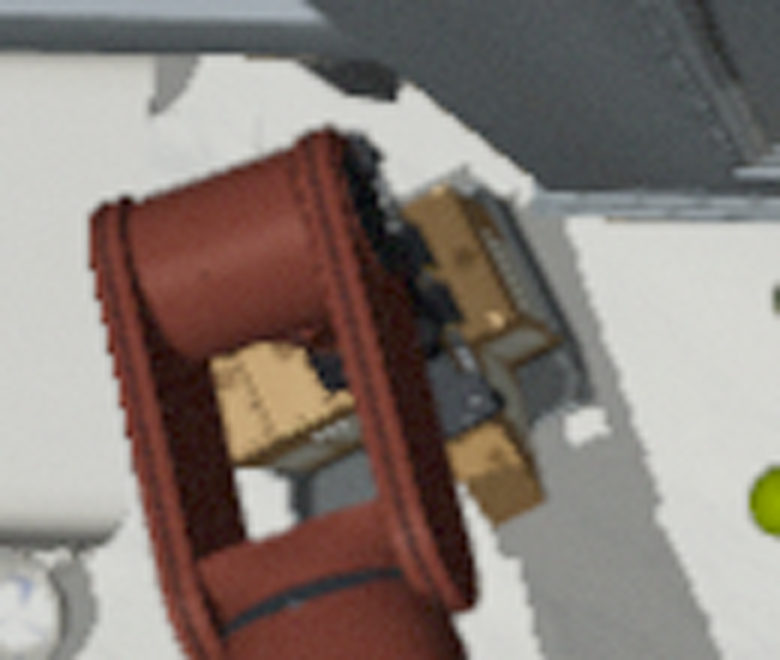

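View pics/push1s.png

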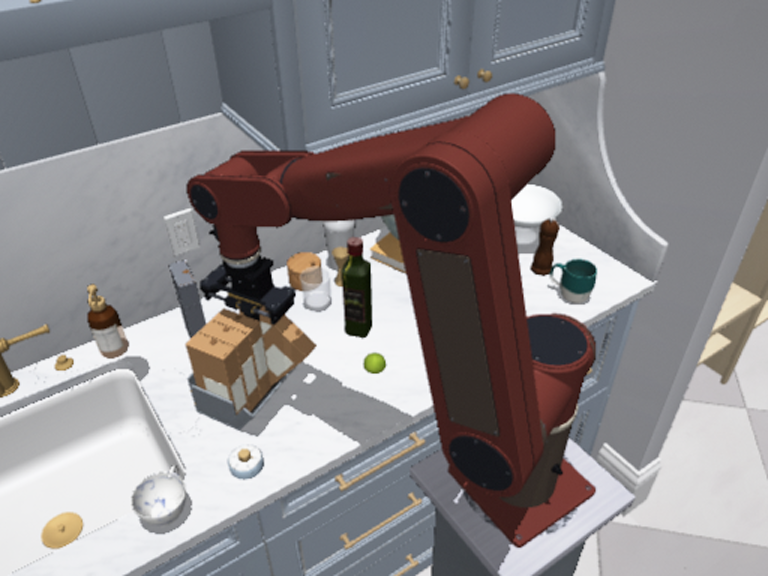

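The carton leans forward out of the row, its end at about (505,480) in the crop. I'll push slightly past the balance point, retreat and measure the lean.

Run:
```python
from h import *
env.move_l(binpt(-.014,-.041,.178),v=.05); print(env.current_ft_force().round(2))
env.hold(.3)
env.move_l(binpt(.012,-.041,.178),v=.08)
env.move_l(binpt(.012,-.041,.30),v=.2)
# retreat to a place that clears both views, right of bin, in front
env.set_gripper(1.0,20)
env.movep(binpt(-.14,.16,.33),ori(YB,0,0)); 
im=env.get_image("top"); save(im,"tip.png",(110,140,240,250),6); np.save("t2.npy",cloud(im)); np.save("t2f.npy",im["frame"])
im=env.get_image("scene"); save(im,"tips.png",s=1.5); np.save("s2.npy",cloud(im)); print(env.current_time(),env.current_joint_positions().round(2))
```

```text
[ 0.9  -0.34 -0.59]
12.4583 [ 0.74 -0.08  1.69 -0.    1.54 -1.33]
```

View pics/tip.png

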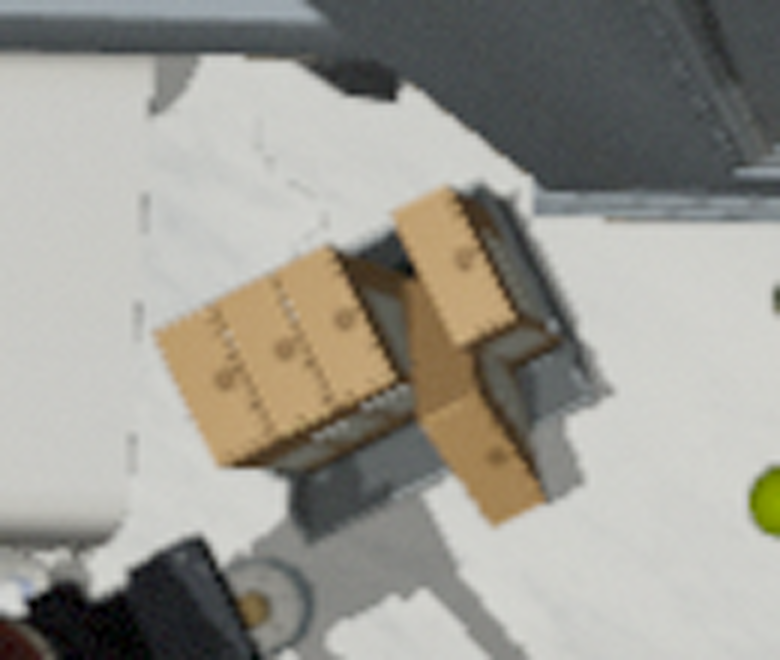

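View pics/tips.png

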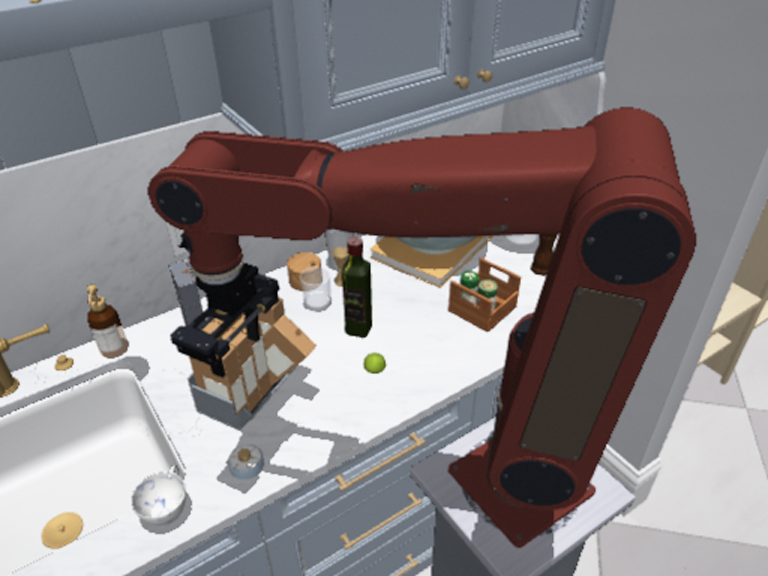

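The carton leans with its top face at about (485,455) in the crop, and the talls are standing. I'll fit its lean plane and test arm poses for the grip and lift.

Run:
```python
from h import *
w=np.load("t2.npy"); x,y,z=w[...,0],w[...,1],w[...,2]
bx=(x-CB[0])*np.cos(YB)+(y-CB[1])*np.sin(YB); by=-(x-CB[0])*np.sin(YB)+(y-CB[1])*np.cos(YB)
m=(bx>-.15)&(bx<-.082)&(by>-.055)&(by<-.025)&(z>.13)&(z<.23)
A=np.c_[bx[m],by[m],np.ones(m.sum())]; c=np.linalg.lstsq(A,z[m],rcond=None)[0]
print(m.sum(),c,"tilt",np.degrees(np.arctan(c[0])),"lat",np.degrees(np.arctan(c[1])))
m2=(bx>-.18)&(bx<-.06)&(by>-.08)&(by<-.005)&(z>.12)&(z<.23)&(abs(z-(c[0]*bx+c[1]*by+c[2]))<.006)
p=np.c_[bx[m2],by[m2]].astype(np.float32); print("rect",cv2.minAreaRect(p), "x",np.percentile(p[:,0],[1,99]),"y",np.percentile(p[:,1],[1,99]))
# back face
m3=(bx>-.07)&(bx<-.03)&(by>-.055)&(by<-.03)&(z>.1)&(z<.203)
if m3.sum()>9:
    c3=np.linalg.lstsq(np.c_[bx[m3],by[m3],np.ones(m3.sum())],z[m3],rcond=None)[0]; print("back",m3.sum(),c3,"tilt",90-np.degrees(np.arctan(abs(c3[0]))))
for lo,hi,n in((-.02,.103,"tall3"),(-.103,-.062,"tall1")):
    q=(abs(z-.206)<.007)&(by>lo)&(by<hi)&(abs(bx)<.07); print(n,q.sum(),"bx",np.percentile(bx[q],[1,99]).round(3),"by",np.percentile(by[q],[1,99]).round(3))
th=np.radians(36)
for t in (36,30,25,20,10):
  for lx,d in((.04,.038),):
    s=.18-d; g=np.array([-.0475+lx*np.cos(th)-s*np.sin(th), .006+lx*np.sin(th)+s*np.cos(th)])
    out=[]
    for dx,dz in((0,.0),(0,.06),(0,.12),(0,.18),(.0,.22),(-.03,.05),(-.06,.1)):
        out.append(env.solve_ik(binpt(g[0]+dx,-.041,g[1]+dz),ori(YB,np.radians(t),1)) is not None)
    print(t,g.round(3),out)
```

```text
154 [0.77762448 0.06151686 0.27167896] tilt 37.86951054112745 lat 3.520220096340077
rect ((-0.1133740246295929, -0.04175446182489395), (0.04042835533618927, 0.07746200263500214), 89.6875) x [-0.15180666 -0.07511841] y [-0.06127538 -0.02214952]
back 55 [-1.32931638 -0.02648342  0.10297318] tilt 36.95291318512226
tall3 837 bx [-0.047  0.046] by [-0.019  0.101]
tall1 273 bx [-0.047  0.047] by [-0.102 -0.064]
36 [-0.099  0.144] [True, True, True, True, True, True, True]
30 [-0.099  0.144] [True, True, True, True, True, True, True]
25 [-0.099  0.144] [True, True, True, True, True, True, True]
20 [-0.099  0.144] [True, True, True, True, True, True, True]
10 [-0.099  0.144] [True, True, True, True, True, True, True]
```

The lean is about 36°. The top face measures 77×40 mm in plan, as expected, and the talls have not moved. I'll grip along the carton's own axis.

Run:
```python
from h import *
th=np.radians(36); lx,s=.042,.142
g=np.array([-.0455+lx*np.cos(th)-s*np.sin(th), .006+lx*np.sin(th)+s*np.cos(th)]); print(g)
o=ori(YB,th,1)
env.movep(binpt(g[0],-.0415,g[1]+.15),o); print(env.current_time(),env.current_joint_positions().round(2))
env.move_l(binpt(g[0],-.0415,g[1]+.03),v=.12); print(env.current_ft_force().round(2))
env.move_l(binpt(g[0],-.0415,g[1]),v=.06); print(env.current_ft_force().round(2))
env.set_gripper(0.0,35); print("w",env.current_width(),.04/.087,env.current_ft_force().round(2),env.current_time())
im=env.get_image("top"); save(im,"grip.png",(110,140,240,250),6)
im=env.get_image("scene"); save(im,"grips.png",(100,100,260,300),3)
```

```text
[-0.09498679  0.14556739]
14.6583 [ 0.26 -0.55  2.22  0.19  0.87  1.25]
[0.28 0.65 0.32]
[0.32 0.02 0.24]
w 0.4568494657339517 0.4597701149425288 [-0.34  0.48  1.37] 17.3
```

View pics/grip.png

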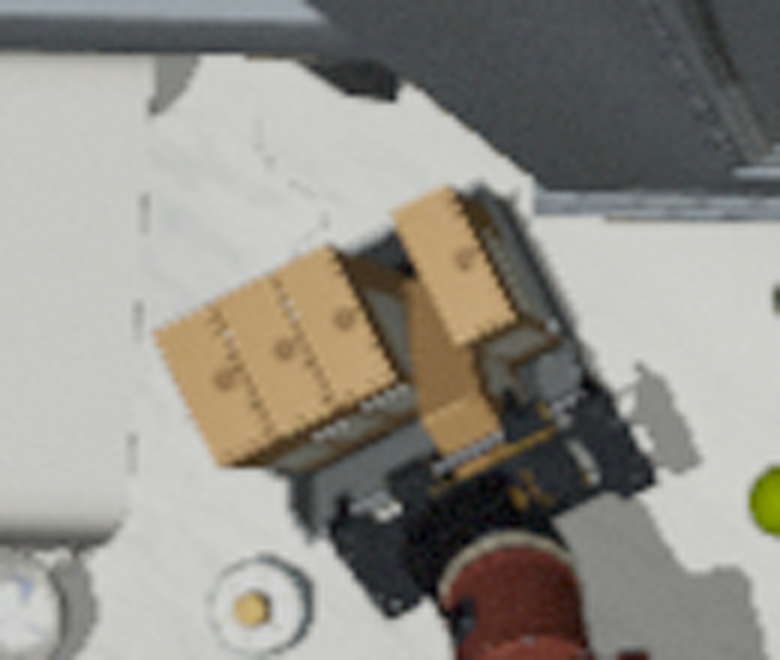

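View pics/grips.png

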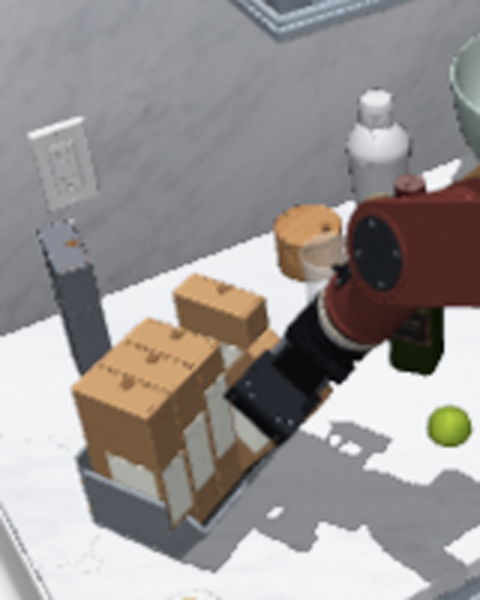

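The width reads 0.457 (39.8 mm), so the carton is held and the talls are untouched. Drawing it out now.

Run:
```python
from h import *
th=np.radians(36)
g=np.array([-.09498679,.14556739])
o=ori(YB,th,1)
env.set_gripper(0.0,45)
for dx,dz in((-.012,.02),(-.05,.085),(-.06,.15),(-.06,.21)):
    try:
        env.move_l(binpt(g[0]+dx,-.0415,g[1]+dz),v=.08); print(dx,dz,env.current_ft_force().round(2),env.current_width())
    except Exception as e: print("ERR",dx,dz,repr(e))
im=env.get_image("top"); save(im,"lift.png",(110,140,240,250),6); np.save("t3.npy",cloud(im))
im=env.get_image("scene"); save(im,"lifts.png",(100,100,260,300),3)
print(env.current_time(),env.current_tool_pos())
yc=np.radians(13.8)
v=rotbin(yc).apply([0,-.031,0])
for p in ([.44,.2,.37],[.40,.0,.37],[.36,-.15,.36],[.432+v[0],-.277+v[1],.36],[.432+v[0],-.277+v[1],.149]):
    for yw in (YB,yc):
        q=env.solve_ik(p,ori(yw,0,1)); print(np.round(p,3),None if q is None else q.round(2))
```

```text
-0.012 0.02 [ 0.13 -0.17 -2.38] 0.4550233244133239
-0.05 0.085 [ 0.49  0.85 -2.72] 0.45371495827915964
-0.06 0.15 [ 0.66  0.88 -2.14] 0.45541708950194415
-0.06 0.21 [-0.23 -0.65 -2.47] 0.4576837866665104
21.125 [0.40609028 0.21999847 0.35451459]
[0.44 0.2  0.37] [ 0.26 -0.18  1.7   0.    1.62  1.33]
[0.44 0.2  0.37] [ 0.26 -0.18  1.7  -0.    1.62  1.59]
[0.4  0.   0.37] [-0.2  -0.39  1.87  0.    1.67  0.87]
[0.4  0.   0.37] [-0.2  -0.39  1.87 -0.    1.67  1.13]
[ 0.36 -0.15  0.36] [-0.6  -0.42  1.91  0.    1.66  0.47]
[ 0.36 -0.15  0.36] [-0.6  -0.42  1.91 -0.    1.66  0.73]
[ 0.439 -0.307  0.36 ] [-0.76 -0.04  1.6   0.    1.59  0.31]
[ 0.439 -0.307  0.36 ] [-0.76 -0.04  1.6  -0.    1.59  0.57]
[ 0.439 -0.307  0.149] [-0.76  0.1   1.85  0.    1.19  0.31]
[ 0.439 -0.307  0.149] [-0.76  0.1   1.85 -0.    1.19  0.57]
```

View pics/lift.png

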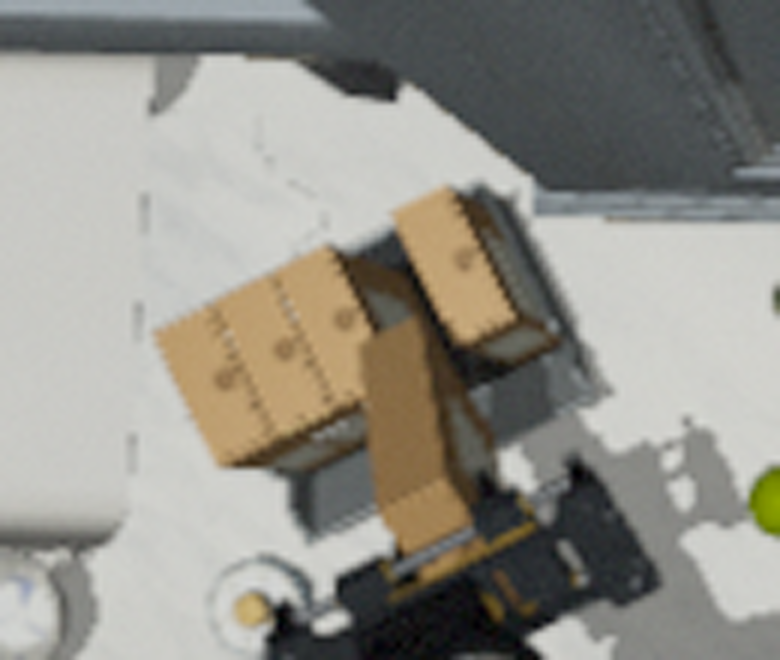

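View pics/lifts.png

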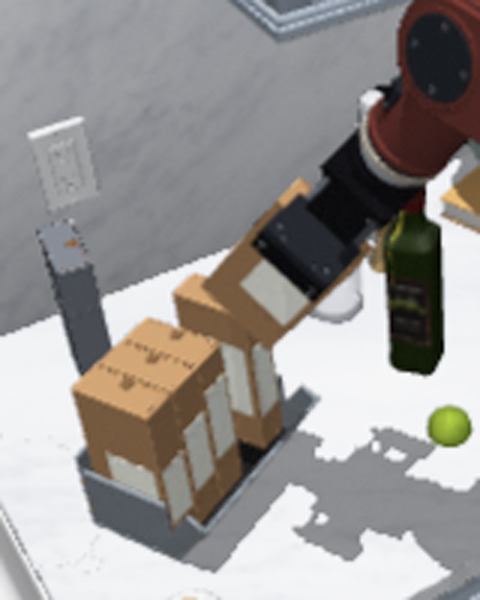

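The carton is drawn out at about 0.25 kg and the talls are upright. Next I'll bring it upright, carry it in front of the bottle and hover over the bay.

```bash
cat >> h.py <<'E'
YC=np.radians(13.8); CC=np.array([.4315,-.2775])
def cadpt(x,y,z):
    v=rotbin(YC).apply([x,y,0]); return np.array([CC[0]+v[0],CC[1]+v[1],z])
def incad(w):
    d=w[...,:2]-CC; c,s=np.cos(YC),np.sin(YC)
    return d[...,0]*c+d[...,1]*s, -d[...,0]*s+d[...,1]*c, w[...,2]
E
python3 - <<'E'
from h import *
env.move_l([.385,.19,.375],ori(YB,0,1),v=.1)
env.move_l([.375,0,.375],ori(np.radians(20),0,1),v=.15)
env.move_l(cadpt(-.0055,-.031,.345),ori(YC,0,1),v=.15)
env.hold(.3)
print(env.current_time(),env.current_tool_pos(),env.current_ft_force().round(2),env.current_width())
for n in("top","scene"):
    im=env.get_image(n); np.save("h_"+n+".npy",cloud(im)); np.save("hf_"+n+".npy",im["frame"])
    save(im,"hov_"+n+".png",s=1.5); 
    if n=="scene": save(im,"hov_sc.png",(220,70,400,240),4)
E
```

```text
25.875 [ 0.43358685 -0.30878769  0.3451099 ] [-0.89  0.08 -1.94] 0.4585546076520922
```

View pics/hov_top.png

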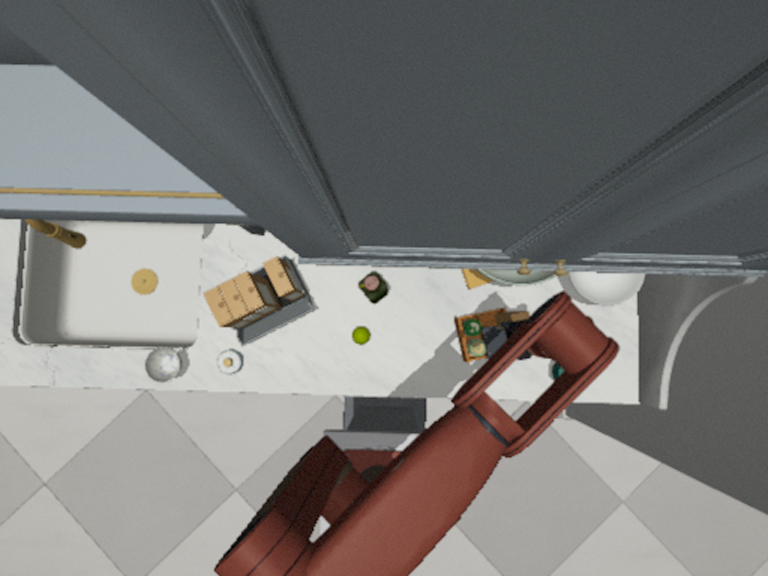

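View pics/hov_sc.png

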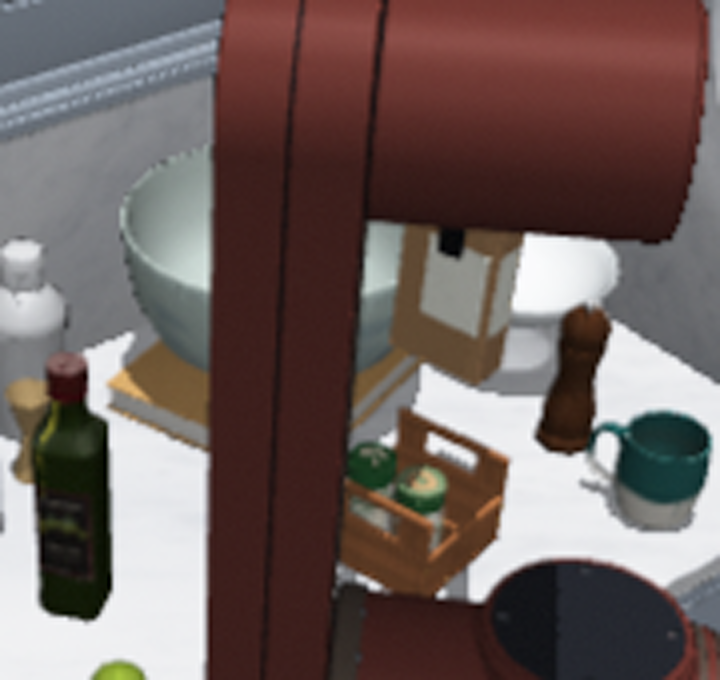

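The carton is well visible in the scene view, with its +y side at about (440,290) and its front face at (500,290) in the crop. I'll fit both faces and the foot.

Run:
```python
from h import *
w=np.load("h_scene.npy"); cx,cy,z=incad(w)
b=(abs(cx)<.09)&(cy<.02)&(cy>-.085)&(z>.17)&(z<.4)
print(b.sum(), "z min",np.percentile(z[b],[.5,2]).round(4))
side=b&(cy>-.022)&(cx>-.035)&(cx<.045)&(z<.31)&(z>.21)
front=b&(cx<-.03)&(cy<-.018)&(cy>-.046)&(z<.33)&(z>.21)
A=np.c_[cx[side],z[side],np.ones(side.sum())]; c,r,_,_=np.linalg.lstsq(A,cy[side],rcond=None)
print("side",side.sum(),"cy at mid",c[2]+c[1]*.26, "yaw slope",c[0],"z slope",c[1])
A=np.c_[cy[front],z[front],np.ones(front.sum())]; c2,r,_,_=np.linalg.lstsq(A,cx[front],rcond=None)
print("front",front.sum(),"cx at cy=-.031,z=.20,.26",c2@[-.031,.20,1],c2@[-.031,.26,1],"yaw",c2[0],"tilt deg",np.degrees(np.arctan(c2[1])))
near=b&(cy>-.03)&(z<.31)&(z>.215); print("side cx extent",np.percentile(cx[near],[1,99]).round(4))
nf=b&(cx<-.035)&(z<.31)&(z>.215); print("front cy extent",np.percentile(cy[nf],[1,99]).round(4))
wt=np.load("h_top.npy"); cx,cy,z=incad(wt)
b=(abs(cx)<.09)&(cy<.02)&(cy>-.085)&(z>.36)&(z<.41)
print("top",b.sum(),np.percentile(cx[b],[1,99]) if b.sum() else 0,np.percentile(z[b],[5,50,95]) if b.sum() else 0)
for sg in(1,-1):
    for nm in("scene","top"):
        ww=np.load("h_"+nm+".npy"); a1,a2,zz=incad(ww)
        e=(zz>.09)&(zz<.106)&(abs(a2-sg*.062)<.012)&(abs(a1)<.062); print(nm,"end",sg,e.sum(),np.median(a2[e]) if e.sum() else 0)
```

```text
1021 z min [0.2059 0.2089]
side 485 cy at mid -0.009732512243245076 yaw slope -0.002511236631169892 z slope 0.007351681322225771
front 112 cx at cy=-.031,z=.20,.26 -0.0408426738747062 -0.0434294703392777 yaw 3.254035809386863e-05 tilt deg -2.4686798655242
side cx extent [-0.0458  0.0503]
front cy extent [-0.048  -0.0054]
top 74 [0.0067407  0.04399358] [0.3670783  0.38466543 0.38801106]
scene end 1 106 0.06408788299172963
top end 1 73 0.06208590784480131
scene end -1 92 -0.05789874707298981
top end -1 7 -0.06215597047052156
```

The carton leans about 2.5° forward in the grip and is centred within about 5 mm. I'll correct the tilt and lower it, watching the force.

Run:
```python
from h import *
o=ori(YC,np.radians(-2.4),1); X,Y=-.0035,-.030
env.move_l(cadpt(X,Y,.335),o,v=.05)
env.move_l(cadpt(X,Y,.215),v=.1)
env.move_l(cadpt(X,Y,.180),v=.06); print(env.current_ft_force().round(2))
z=.180
while z>.144:
    z-=.004 if z>.157 else .002
    env.move_l(cadpt(X,Y,z),v=.04); f=np.mean([ (env.hold(.03),env.current_ft_force())[1] for _ in range(3)],axis=0); print(round(z,4),f.round(2))
    if f[2]>1.5 or np.hypot(f[0],f[1])>4: break
env.hold(.1)
print(env.current_time(),env.current_width())
im=env.get_image("scene"); save(im,"low.png",(220,70,400,240),4); np.save("l_s.npy",cloud(im))
```

```text
[ 0.77 -0.06 -2.15]
0.176 [-0.47 -0.23 -2.04]
0.172 [ 0.26  0.39 -1.58]
0.168 [-0.07  0.02 -2.11]
0.164 [-0.02  0.16 -2.48]
0.16 [-0.03 -0.11 -2.16]
0.156 [ 1.01 -0.3  -1.71]
0.154 [-0.03  0.53 -2.24]
0.152 [ 0.31 -0.27 -2.42]
0.15 [-0.1   0.16 -2.31]
0.148 [-2.28  1.35  5.41]
32.0167 0.45363130831026155
```

View pics/low.png

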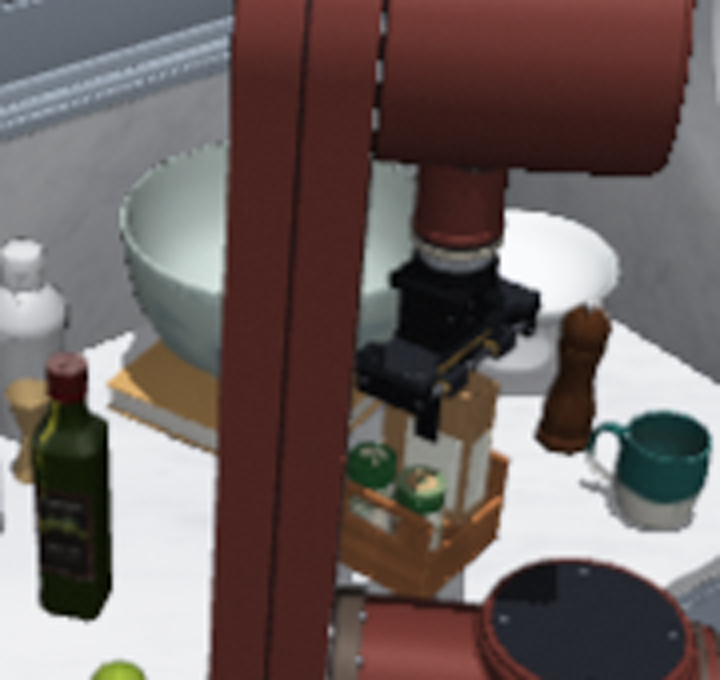

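The foot touched the floor at TCP z = 0.148, as predicted, and the carton is in the bay. Releasing and retreating straight up.

Run:
```python
from h import *
X,Y=-.0035,-.030
env.set_gripper(1.0); print(env.current_ft_force().round(2),env.current_width())
env.move_l(cadpt(X,Y,.25),v=.08)
env.move_l(cadpt(X,Y,.33),v=.15)
env.movep([.32,-.05,.36],ori(np.radians(0),0,1))
env.hold(.3)
print(env.current_time(),env.current_ft_force().round(2))
for n in("top","scene"):
    im=env.get_image(n); save(im,"end_"+n+".png",s=1.5); w=cloud(im); cx,cy,z=incad(w)
    m=(abs(cx)<.08)&(abs(cy+.03)<.045)&(abs(z-.186)<.008)
    if m.sum()>20:
        r=cv2.minAreaRect(np.c_[cx[m],cy[m]].astype(np.float32)); A=np.c_[cx[m],cy[m],np.ones(m.sum())]; c=np.linalg.lstsq(A,z[m],rcond=None)[0]
        print(n,m.sum(),np.round(r[0],4),np.round(r[1],4),round(r[2],1),"z",np.median(z[m]).round(4),"tilt deg",np.degrees(c[:2]).round(1))
    x,y=w[...,0],w[...,1]
    bx=(x-CB[0])*np.cos(YB)+(y-CB[1])*np.sin(YB); by=-(x-CB[0])*np.sin(YB)+(y-CB[1])*np.cos(YB)
    for lo,hi,k in((-.02,.11,"tall3"),(-.11,-.055,"tall1")):
        q=(abs(z-.206)<.007)&(by>lo)&(by<hi)&(abs(bx)<.08)
        if q.sum()>20: print(k,q.sum(),"bx",np.percentile(bx[q],[1,99]).round(3),"by",np.percentile(by[q],[1,99]).round(3))
```

```text
[ 0.38 -0.41 -0.09] 0.9965958168583572
36.5917 [-0.32  0.16  0.  ]
top 280 [-0.0028 -0.0307] [0.0408 0.0947] 89.8 z 0.1868 tilt deg [0.3 0.7]
tall3 843 bx [-0.047  0.046] by [-0.019  0.101]
tall1 272 bx [-0.046  0.047] by [-0.102 -0.064]
scene 70 [ 0.0265 -0.0147] [0.0274 0.062 ] 64.3 z 0.1865 tilt deg [ 2.6 -7.5]
tall3 968 bx [-0.044  0.051] by [-0.017  0.105]
tall1 301 bx [-0.044  0.051] by [-0.101 -0.059]
```

View pics/end_top.png

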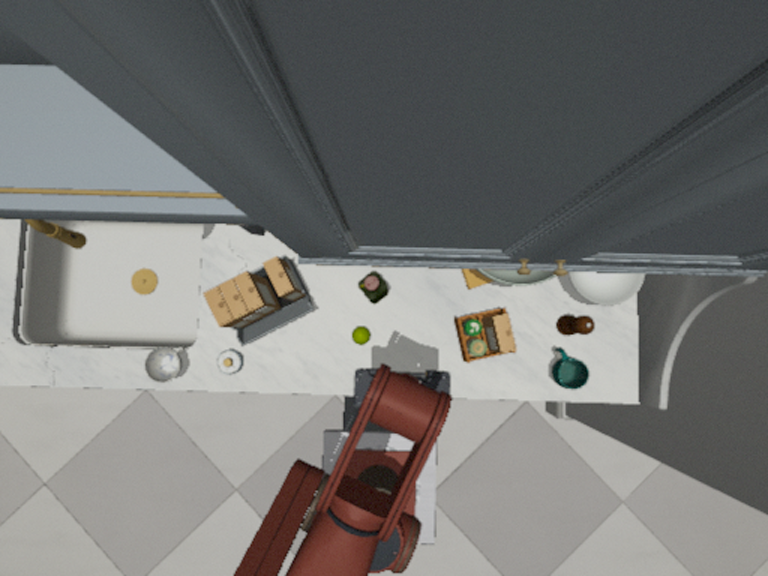

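View pics/end_scene.png

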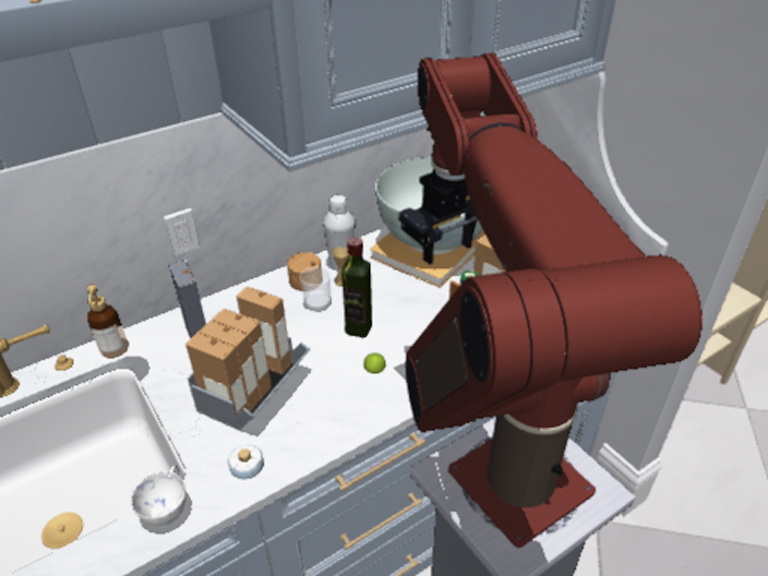

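The top view shows the carton upright in the bay at about (503,332), the jars at (472,327) and (478,347), and everything else in place. The arm is clear, so I'm handing in.

Run:
```python
from station import env
print(env.current_ft_force().round(2),env.current_time()); env.finish_job()
```

```text
[-0.19  0.51 -0.45] 36.6917
the job is handed in; nothing more can be done
```

I fetched the short carton from bin place y = -41 mm, stood it in the caddy's free bay and handed the job in at 36.7 s. The hand-in reports no verdict.

- **How it went:** I pushed the carton forward from behind with closed fingers until it leaned on the bin's front at about 36°. I then gripped it along its own axis by the upper front and drew it out, correcting a 2.5° lean in the grip before lowering. It touched the floor in the grip at the predicted height and was released there.
- **Carton, last top view:** it is 3 mm from the bay centre along x and less than 1 mm off along y. Its top is at 187 mm and its tilt is under 1°.
- **Tall cartons and other things:** the talls measure within about 1 mm of where they started. The jars and other things look unmoved in the last pictures, but I did not re-measure them. The arm is clear of everything.
- **Disagreement:** the scene camera read about 3 mm off the top camera around the caddy and 4 to 5 mm off on the bin's tall cartons. Its final reading of the carton in the bay was unusable because the arm hid most of it, so that check rests on the top view alone.

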